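# Shut the red valve in the valve box

## Task

On the service bench, slide the green cover of the grey valve box aside, along its guides to the other end of the box, so that the red valve handle under it is uncovered. Then push the red handle round a quarter turn to its stop, so that it lies across its pipe and the valve is shut. Use only the fingertips or the outside of the fingers: do not take the cover's bar or the handle between the fingers, do not lift or carry the cover, leave the blue handle as it is and do not disturb the other things on the bench.

Things in the scene. Friction and masses are not known exactly. Their poses are not given: they have to be found in the camera images.
- valve_box: Fixed grey box, open on top, 196 (x) x 396 (y) x 80 mm high; origin at the centre of its underside, on the bench; the cover slides along its y. Two bays, each 160 (x) x 170 (y) mm inside, centred at y = +95 and -95 mm, floor 6 mm up, a 20 mm thick, 62 mm high wall between them. Pipe stubs stick out 30 mm from both long sides, below 33 mm.
- ledge (a point): Centre of the box's cover ledge, 70 mm above the bench. Around the ledge runs a guide lip 10 mm higher (top at 80 mm), 180 mm wide (x) and 380 mm long (y) inside; its ends stop the cover when the cover's centre is 105 mm from this point, past the bay's centre by 10 mm.
- cover: Loose green cover plate, 176 (x) x 170 (y) x 6 mm, about 0.45 kg, on the ledge over one bay: always the one with the red handle. Origin at the centre of its underside, 70 mm above the bench, axes as the box. A black bar stands on its middle: 90 mm along x, 16 mm along y, 30 mm high, its top 106 mm above the bench. Sliding it takes some 2 to 7 N.
- red_valve: Fixed brass valve with the red handle, in either bay; origin at the bay's centre at bench height, axes as the box. Steel pipe 18 mm thick along x at y = -30 mm, top 27 mm above the bench. The handle's upright pivot is at x = +40, y = -30 mm from this origin. Its hub, 13 mm radius, reaches 62 mm; the rest of the valve stays below 31 mm, but for a thin stem under the hub.
- blue_valve: The same valve with a blue handle, in the other bay, uncovered at the start; same axes and measures. Leave it as it is.
- red_handle (a joint): Angle of the red handle about its pivot, rad. 0 = open: it points from the pivot along the box's -x, along its pipe. It turns clockwise seen from above to a stop at 1.57 = shut, pointing along the box's +y, across the pipe. Starts within 0.2 of open, turns stiffly (about 3 N at 70 mm from the pivot) and stays where it is left.
- red_tip (a point): Top of the free end of the red handle, 95 mm from the pivot, 60 mm above the bench. The handle is a straight bar 18 mm wide and 16 mm high, from 44 to 60 mm above the bench.
- blue_handle (a joint): Angle of the blue handle, rad, measured as for the red one. It starts within 0.2 of open and must be left as it is.
- blue_tip (a point): Top of the free end of the blue handle, as for the red one.
- silencer: Loose bystander: copper-coloured sintered silencer standing upright, 42 mm diameter, 70 mm high, near the +y end of the box; origin under its centre.
- elbow: Loose bystander: black push-in elbow fitting standing near the -y end of the box, foot 33 mm diameter, 46 mm high, arm 40 mm long along its x; origin under its foot.
- gauge: Loose bystander: round pressure gauge lying face up beyond the box, 64 mm diameter, 27 mm high, with a 24 mm brass stem; origin under its centre.
- jar: Loose bystander: closed jar, 60 mm diameter, 85 mm high; origin under its centre.
- funnel: Loose bystander: black plastic cone, 84 mm foot, 125 mm high; origin under its centre.
- screwdriver: Loose bystander: screwdriver lying on the bench.

How it is judged:
By the outcome, as a careful person would: the job done as asked, in the order asked, and still so for the second after the job is handed in, with the robot touching nothing.
It also fails if it takes over 48 s, if anything falls off the work surface, if the arm or the gripper's body presses on something with over 40 N, if the wrist force passes 120 N, or if a joint passes its speed limit or range.

## Robot

A 7-joint arm with a two-finger parallel gripper is mounted at the origin on the work surface. World frame = base frame: x ahead of the robot, y to its left, z up, the work surface at z = 0. Lengths are in m, angles in rad, forces in N, time in s.
With the tool pointing down it reaches from about 0.425 to 0.875 m from the base axis. Payload 8.4 kg.
Tool frame: the origin (TCP) lies at the very end of the fingers, on their centre line; the grasp point (between the pads) lies ctrl.pinch_z behind it (ctrl.pinch_z is the distance from the TCP to the grasp point, in m); z points along the fingers, y is the line along which they close (so a half turn about z gives the same grasp; the last joint's range is limited). The gripper opens to 87 mm and grips with 3 to 60 N. Pads are 19 mm wide; open, the fingers measure 117 mm over their backs; the gripper's body (75 mm by 190 mm) begins 51 mm behind the grasp point.
Start: joints at [-1.335, 0.333, 0.04, 1.465, -0.013, 1.343, -0.059], TCP at [0.214, 0.614, 0.223] pointing down, gripper open.
Joint ranges: [-2.58, 2.58], [-0.38, 2.09], [-1.3, 1.39], [0.25, 2.4], [-1.5, 4.64], [0.08, 2.09], [-2.65, 2.65]. Speed limits (rad/s): [2.22, 2.22, 2.79, 2.79, 3.14, 3.14, 3.14].

## Interface

Orientations are given as a unit quaternion [x, y, z, w].
In Python, from station import state, eyes, ticket, nets, ctrl gives the robot as it stands.
- The arm moves only by the shell command python3 -m handwheel 'ROWS' [FORCE]. ROWS is JSON, a list of rows, each a list of 5 numbers: the opening, from 0 (shut) to 1 (fully open), then the shift along the tool's x, y, z in cm, then the turn about the tool's z in degrees. A call has 1 to 5 rows; each row shifts and turns the commanded pose from where the row before left it, along the tool's axes as they then stand; what a row does not reach is not made up. A row lasts 1/10 s, in which the tool goes at most 50 mm and 8.59 degrees, less where a joint would pass 70% of its speed; a pose out of reach is approached as far as the arm can. A call is refused whole if a number of a shift passes 5 or a number of a turn 8.59, either way. A call with a gripper value outside its range is refused whole. The fingers move at their own pace and stop on an object; FORCE is the grip in N (left out, the last holds). Time passes only in rows, so rows that do not move let the fingers close. It gives the time, the measured TCP pose, the force, the opening and the grip force at its end, in the units of the state.
- state(): the state, without advancing time (a new reading comes with each control period).
- eyes.snapshot(name): name is "scene" or "top" or "wrist"; returns a dict with "frame" (480x640x3 uint8, red, green, blue), "z_map" (480x640 float32, m along the optical axis (not along the pixel's ray), 0 where there is no reading), "K" (3x3 intrinsics, pixels), "R" (3x3) and "t" (3): a world point X has camera coordinates R X + t. Camera axes: x right, y down, z forward; pixel columns grow to the right and rows downward; lengths in m; the calibration is good to about 2 mm. The wrist camera is an equidistant fisheye: a pixel r from the principal point sees the ray r / f radians off the axis. A picture is of the moment at which its call begins.
- ticket.hand_in(): hands the job in; it is judged then, once.
Trained networks look in the newest picture that a camera, given by its name, has taken for a name from the list of things; names that differ only in an ending like _2 or _b are one class to them, and where a whole thing is asked for, a point or a joint stands for the part that bears it (a point fixed in the world has none). Each returns a list of dicts, best first, with "p" (0 to 1); they miss things now and then, are a little off and sometimes report something else, mostly with a low value. They report only what shows in the picture. A call takes as long as a camera call.
- nets.search_frame(camera, target): "bbox" ([left, top, right, bottom] in pixels, round what is visible of it).
- nets.silhouettes(camera, target): "mask" (480x640 bool, what is visible of it) and "bbox" ([left, top, right, bottom] in pixels, round what is visible of it).
The state is a dict: "time": time; "qpos": joint angles; "qvel": joint speeds; "effort": joint torques, N m; "ee_pos": TCP position; "ee_rot": TCP orientation; "wrist_force": force on the tool from outside, world axes, zero at the start; "wrist_torque": the same for the moment, N m; "gripper_width": opening from 0.0 (shut) to 1.0 (fully open); "finger_force": force on a finger pad.
Only numpy, scipy, OpenCV 4.12 (cv2) and the standard library are available. Lean on these libraries where they do the work, as an engineer would, in place of code of your own. Each camera call takes 0.05 s, during which the arm holds its last target. There are 200 camera calls.

## Working session

There is one attempt and no reset: what is moved stays moved. The work goes in short steps, Python scripts to look and compute and a shell command to move; the robot and the scene stay as the last step left them, time stands still between calls to the robot, and variables do not carry over. Pictures are saved under pics/ and viewed, at most 10 in all, crops included, and the job is handed in when it is done.

```bash
mkdir -p pics; ls
cat > h.py <<'E'
import numpy as np, cv2
from station import state, eyes, ticket, nets, ctrl
def world(s, mask):
    v,u=np.nonzero(mask & (s["z_map"]>0)); z=s["z_map"][v,u]; K=s["K"]
    c=np.stack([(u-K[0,2])/K[0,0]*z,(v-K[1,2])/K[1,1]*z,z])
    return (s["R"].T@(c-np.array(s["t"]).reshape(3,1))).T
def save(s,n): cv2.imwrite("pics/"+n+".png",s["frame"][:,:,::-1])
E
python3 - <<'E'
from h import *
for c in ["top","scene"]:
    s=eyes.snapshot(c); save(s,c+"0")
    for n in ["valve_box","cover","blue_handle","silencer","elbow","gauge","jar","funnel","screwdriver"]:
        r=nets.silhouettes(c,n)
        if r:
            w=world(s,r[0]["mask"]); print(c,n,round(r[0]["p"],2),r[0]["bbox"],np.median(w,0).round(3),w.min(0).round(3),w.max(0).round(3))
print(state()); print(ctrl.pinch_z)
E
```

```text
pics
top valve_box 0.82 [232.0, 215.2, 380.4, 310.2] [0.529 0.088 0.024] [ 0.397 -0.198 -0.005] [0.656 0.214 0.088]
top cover 0.85 [313.3, 225.3, 377.5, 300.4] [ 0.525 -0.101  0.076] [ 0.435 -0.188  0.066] [ 0.615 -0.016  0.114]
top blue_handle 0.51 [276.1, 240.0, 287.7, 276.6] [0.531 0.071 0.06 ] [0.477 0.053 0.046] [0.58  0.084 0.068]
top silencer 0.75 [193.4, 262.6, 214.4, 277.0] [0.494 0.278 0.067] [0.475 0.261 0.017] [0.516 0.302 0.077]
top elbow 0.47 [404.6, 250.7, 414.9, 271.0] [ 0.531 -0.28   0.042] [ 0.507 -0.308 -0.006] [ 0.559 -0.264  0.052]
top gauge 0.57 [297.8, 183.8, 322.8, 207.3] [ 0.718 -0.008  0.026] [ 0.677 -0.037 -0.007] [0.752 0.028 0.034]
top jar 0.92 [136.0, 282.1, 166.1, 304.7] [0.44  0.411 0.082] [ 0.411  0.392 -0.001] [0.47  0.449 0.092]
top funnel 0.72 [164.3, 182.6, 195.2, 210.1] [0.705 0.345 0.033] [ 0.674  0.315 -0.006] [0.757 0.4   0.129]
top screwdriver 0.91 [469.2, 217.4, 488.7, 286.9] [ 0.526 -0.475  0.02 ] [ 0.468 -0.505 -0.009] [ 0.659 -0.447  0.035]
scene valve_box 0.69 [450.9, 295.3, 482.2, 334.1] [0.458 0.434 0.06 ] [ 0.401  0.395 -0.003] [0.474
[... 941 characters left out ...]
array([-1.33521442,  0.33320412,  0.03988505,  1.46541053, -0.01337866,
        1.34332302, -0.05848963]), 'qvel': array([ 0.00024318,  0.00025598,  0.00110022, -0.00041159, -0.00044185,
       -0.0004914 ,  0.00096226]), 'effort': array([ 4.80805215e-05, -6.56113672e+01,  1.33264236e+00, -4.04063201e+01,
       -5.99378371e-02,  3.48483666e-02,  1.91783050e-05]), 'ee_pos': array([0.21356346, 0.61387004, 0.22253787]), 'ee_rot': array([ 1.66611049e-01,  9.86022696e-01, -3.99661731e-05, -1.15700578e-07]), 'wrist_force': array([-0.11541088,  0.63091208,  0.31474214]), 'wrist_torque': array([ 0.0323066 , -0.03452962, -0.04227842]), 'finger_force': 0.0, 'gripper_width': 0.9994752189822249}
0.0187
```

Run:
```python
from h import *
s=eyes.snapshot("top")
cv2.imwrite("pics/top_crop.png",cv2.resize(s["frame"][170:330,180:430,::-1],None,fx=3.2,fy=3.2,interpolation=cv2.INTER_CUBIC)[:600])
m=nets.silhouettes("top","cover")[0]["mask"]; w=world(s,m)
bar=w[w[:,2]>.098]; pl=w[(w[:,2]>.068)&(w[:,2]<.084)]
for n,p in [("bar",bar),("plate",pl)]:
    r=cv2.minAreaRect((p[:,:2]*1000).astype(np.float32)); print(n,len(p),r,p[:,2].mean())
a=world(s,np.ones((480,640),bool))
k=(a[:,2]>.062)&(a[:,2]<.09)&(abs(a[:,0]-.53)<.14)&(abs(a[:,1])<.23)
r=cv2.minAreaRect((a[k][:,:2]*1000).astype(np.float32)); print("rim",r,k.sum())
hsv=cv2.cvtColor(s["frame"],cv2.COLOR_RGB2HSV)
b=np.zeros((480,640),bool); b[230:290,260:312]=1
b&=(hsv[...,0]>95)&(hsv[...,0]<130)&(hsv[...,1]>120)
p=world(s,b); print("blue",cv2.minAreaRect((p[:,:2]*1000).astype(np.float32)),len(p))
```

```text
bar 204 ((524.8530883789062, -101.42706298828125), (16.16244125366211, 86.80040740966797), 89.50071716308594) 0.10535622114192944
plate 3901 ((526.24853515625, -101.2167739868164), (170.6746826171875, 176.45196533203125), 88.68846130371094) 0.07584110466036491
rim ((528.24853515625, 2.000091552734375), (396.8073425292969, 196.6627960205078), 88.69987487792969) 6591
blue ((516.694091796875, 74.94810485839844), (20.945068359375, 81.24983978271484), 83.923828125) 185
```

View pics/top_crop.png

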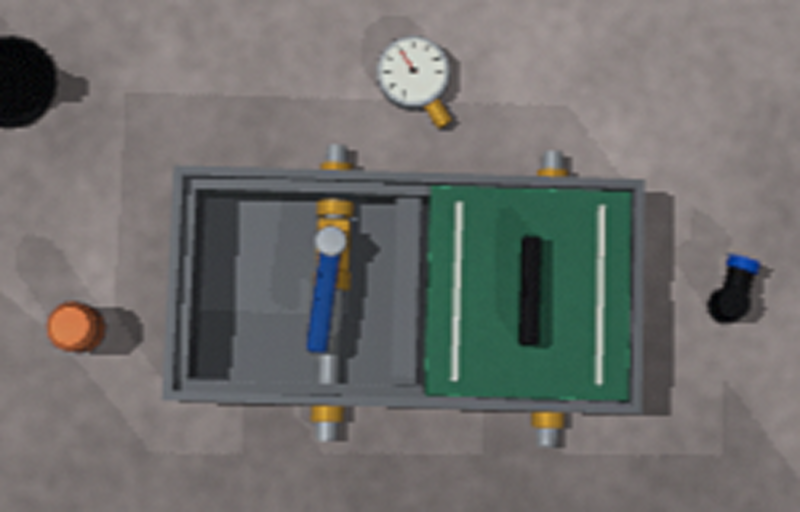

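View pics/top0.png

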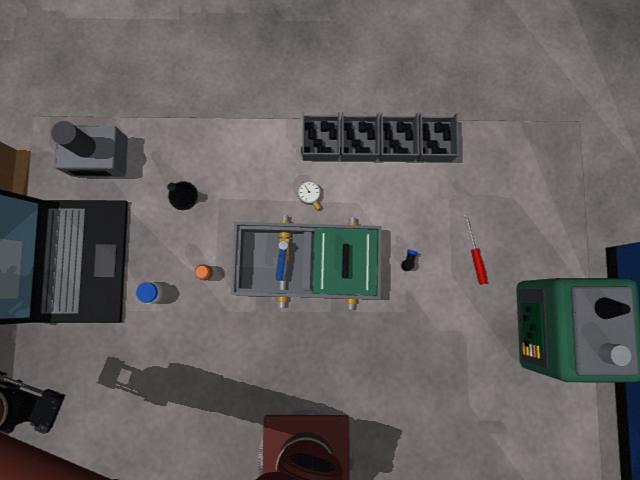

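```bash
python3 -m handwheel '[[0.45,0,0,0,8.5],[0.45,0,0,0,8.5],[0.45,0,0,0,8.5],[0.45,0,0,0,8.5],[0.45,0,0,0,8.5]]'
python3 -m handwheel '[[0.45,0,0,0,8.5],[0.45,0,0,0,8.5],[0.45,0,0,0,8.5],[0.45,0,0,0,4],[0.45,0,4,0,0]]'
python3 -m handwheel '[[0.45,0,4,0,0],[0.45,0,4,0,0],[0.45,0,4,0,0],[0.45,0,0,0,0],[0.45,0,0,0,0]]'
cat >> h.py <<'E'
O=np.array([.5282,.002]); a=np.radians(-1.3)
EX=np.array([np.cos(a),np.sin(a)]); EY=np.array([-np.sin(a),np.cos(a)])
def box(p): d=np.asarray(p)[...,:2]-O; return np.stack([d@EX,d@EY],-1)*1000
def where():
    s=state(); q=s["ee_rot"]
    from scipy.spatial.transform import Rotation as R
    ty=R.from_quat(q).as_matrix()[:,1]
    print("t",s["time"],"box xy mm",box(s["ee_pos"]).round(1),"z",s["ee_pos"][2].round(4),"tool y vs box x deg",np.degrees(np.arctan2(ty[1],ty[0])).round(2)+1.3,"F",s["wrist_force"].round(1),"q",s["qpos"].round(2),"w",s["gripper_width"])
E
python3 -c "from h import *; where()"
```

```text
time: 1.6
ee_pos: [0.2135, 0.6139, 0.2226]
ee_rot: [0.515, 0.857, -0.0, -0.0]
wrist_force: [0.2, -0.5, 0.3]
gripper_width: 0.633
finger_force: 0.0
time: 2.1
ee_pos: [0.2471, 0.6153, 0.2227]
ee_rot: [0.712, 0.702, -0.001, -0.002]
wrist_force: [-0.0, 1.5, 0.2]
gripper_width: 0.452
finger_force: 0.0
time: 2.6
ee_pos: [0.3748, 0.61, 0.2221]
ee_rot: [0.715, 0.699, -0.0, 0.0]
wrist_force: [-0.7, 0.5, 0.2]
gripper_width: 0.453
finger_force: 0.0
t 2.6 box xy mm [-167.1  604.3] z 0.2221 tool y vs box x deg -0.010000000000000009 F [-0.7  0.5  0.2] q [-1.27  0.48  0.28  1.29 -0.13  1.39 -1.02] w 0.45318222169046724
```

```bash
python3 -m handwheel '[[0.45,-4.5,1.2,0,0],[0.45,-4.5,1.2,0,0],[0.45,-4.5,1.2,0,0],[0.45,-4.5,1.2,0,0],[0.45,-4.5,1.2,0,0]]'
python3 -m handwheel '[[0.45,-4.5,1.2,0,0],[0.45,-4.5,1.2,0,0],[0.45,-4.5,1.2,0,0],[0.45,-4.5,1.2,0,0],[0.45,-4.5,1.2,0,0]]'
python3 -m handwheel '[[0.45,-4.5,1.2,0,0],[0.45,-4.5,1.2,0,0],[0.45,-4.5,1.2,0,0],[0.45,-4.5,1,0,0],[0.45,-4.5,0,0,0]]' |tail -1
python3 -m handwheel '[[0.45,-3,0,0,0],[0.45,-3,0,0,0],[0.45,0,0,0,0],[0.45,0,0,0,0]]' |tail -1
python3 -c "from h import *; where()"
```

```text
time: 3.1
ee_pos: [0.4276, 0.3837, 0.2228]
ee_rot: [0.713, 0.701, 0.0, -0.0]
wrist_force: [1.4, 0.7, 0.8]
gripper_width: 0.453
finger_force: 0.0
time: 3.6
ee_pos: [0.4835, 0.1578, 0.2229]
ee_rot: [0.713, 0.701, 0.001, -0.0]
wrist_force: [0.5, -0.3, 0.8]
gripper_width: 0.452
finger_force: 0.0
finger_force: 0.0
finger_force: 0.0
t 4.5 box xy mm [  -1.  -128.8] z 0.2226 tool y vs box x deg 0.14000000000000012 F [ 0.6  0.8 -0. ] q [-0.56  0.12  0.79  1.77 -0.09  1.29  0.22] w 0.4474503558352844
```

```bash
python3 -m handwheel '[[0.45,-1.3,0,3.5,0],[0.45,0,0,4,0],[0.45,0,0,3.5,0],[0.45,0,0,0,0]]' |grep -v rot
python3 -m handwheel '[[0.45,0,0,1.5,0],[0.45,0,0,1.1,0],[0.45,0,0,0,0],[0.45,0,0,0,0]]'|grep -v rot
python3 - <<'E'
from h import *
where(); s=eyes.snapshot("scene"); save(s,"scene1")
E
```

```text
time: 4.9
ee_pos: [0.5214, -0.1376, 0.1086]
wrist_force: [-0.6, -0.3, 0.1]
gripper_width: 0.449
finger_force: 0.0
time: 5.3
ee_pos: [0.5245, -0.1406, 0.0872]
wrist_force: [-0.7, -0.5, -0.9]
gripper_width: 0.451
finger_force: 0.0
t 5.3 box xy mm [  -0.5 -142.7] z 0.0872 tool y vs box x deg 0.1200000000000001 F [-0.7 -0.5 -0.9] q [-0.48  0.29  0.76  1.92 -0.23  1.03  0.37] w 0.45117810379608636
```

View pics/scene1.png

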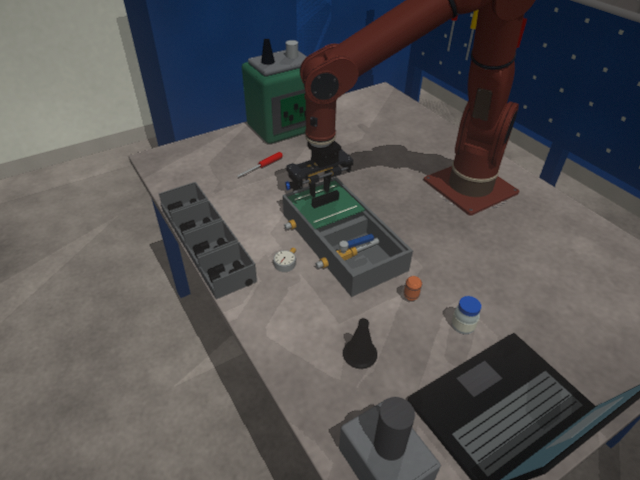

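The picture shows the two fingertips standing behind the black bar (around px 320,185), clear of the plate and of the elbow. Next I push.

```bash
python3 -m handwheel '[[0.45,1,0,0,0],[0.45,1,0,0,0],[0.45,1,0,0,0],[0.45,1,0,0,0],[0.45,1,0,0,0]]' |grep -v rot
python3 -m handwheel '[[0.45,1.5,0,0,0],[0.45,1.5,0,0,0],[0.45,1.5,0,0,0],[0.45,1.5,0,0,0],[0.45,1.5,0,0,0]]' |grep -v rot
python3 -m handwheel '[[0.45,1.5,0,0,0],[0.45,1.5,0,0,0],[0.45,1.5,0,0,0],[0.45,1,0,0,0]]' |grep -v rot
python3 -c "from h import *; where()"
```

```text
time: 5.85
ee_pos: [0.5255, -0.0905, 0.087]
wrist_force: [-0.6, -6.5, 4.3]
gripper_width: 0.452
finger_force: 2.7
time: 6.35
ee_pos: [0.5269, -0.0154, 0.087]
wrist_force: [0.2, -4.8, 4.6]
gripper_width: 0.45
finger_force: 2.9
time: 6.75
ee_pos: [0.5279, 0.0402, 0.0869]
wrist_force: [0.1, -6.3, 5.3]
gripper_width: 0.452
finger_force: 3.1
t 6.75 box xy mm [-1.2 38.2] z 0.0869 tool y vs box x deg 0.16000000000000014 F [ 0.1 -6.3  5.3] q [-0.76  0.24  0.69  1.95 -0.18  1.02 -0.02] w 0.4517424081548999
```

```bash
python3 -m handwheel '[[0.45,1.5,0,0,0],[0.45,1.5,0,0,0],[0.45,1,0,0,0],[0.45,0,0,0,0]]' |grep -v rot
python3 -m handwheel '[[0.45,0.5,0,0,0],[0.45,0,0,0,0]]' |grep -v rot
python3 -m handwheel '[[0.45,0.4,0,0,0],[0.45,0,0,0,0]]' |grep -v rot
python3 -c "from h import *; where()"
```

```text
time: 7.15
ee_pos: [0.5283, 0.0813, 0.0865]
wrist_force: [-0.1, 0.6, -0.1]
gripper_width: 0.452
finger_force: 0.0
time: 7.35
ee_pos: [0.5283, 0.0847, 0.0863]
wrist_force: [-0.3, -0.9, -0.4]
gripper_width: 0.448
finger_force: 0.0
time: 7.55
ee_pos: [0.5283, 0.0876, 0.0863]
wrist_force: [-1.4, -4.5, 2.3]
gripper_width: 0.45
finger_force: 2.2
t 7.55 box xy mm [-1.8 85.6] z 0.0863 tool y vs box x deg 0.07000000000000006 F [-1.4 -4.5  2.3] q [-0.82  0.25  0.66  1.93 -0.18  1.02 -0.11] w 0.4500911553535107
```

```bash
python3 -m handwheel '[[0.45,0.3,0,0,0],[0.45,0.1,0,0,0]]' |grep -v rot
python3 -m handwheel '[[0.45,-1.5,0,0,0],[0,-1.5,0,-3,0],[0,-1,0,-4,0],[0,-4,0,-4,0],[0,-4,0,-2,0]]' |grep -v rot
python3 -m handwheel '[[0,-4,0,0,0],[0,-4,0,0,0],[0,-4,0,0,0],[0,-4,0,0,0],[0,-2,0,0,0]]' |grep -v rot
python3 - <<'E'
from h import *
where(); s=eyes.snapshot("top"); 
cv2.imwrite("pics/top_crop2.png",cv2.resize(s["frame"][170:330,180:430,::-1],None,fx=3.2,fy=3.2,interpolation=cv2.INTER_CUBIC))
r=nets.silhouettes("top","cover")
if r:
    w=world(s,r[0]["mask"])
    for p in [w[(w[:,2]>.098)&(w[:,2]<.115)],w[(w[:,2]>.068)&(w[:,2]<.084)]]:
        c=cv2.minAreaRect((p[:,:2]*1000).astype(np.float32)); print(c,box(np.array(c[0])/1000))
r=nets.silhouettes("top","red_handle")
if r: 
    w=world(s,r[0]["mask"]); print(r[0]["p"],np.median(box(w),0)); c=cv2.minAreaRect(box(w).astype(np.float32)); print(c)
w=eyes.snapshot("wrist"); save(w,"wrist2")
E
```

```text
time: 7.75
ee_pos: [0.5283, 0.0878, 0.0864]
wrist_force: [-3.4, -19.1, 6.1]
gripper_width: 0.449
finger_force: 9.3
time: 8.25
ee_pos: [0.5275, -0.0227, 0.2147]
wrist_force: [0.9, 0.0, 0.4]
gripper_width: 0.17
finger_force: 0.0
time: 8.75
ee_pos: [0.522, -0.2066, 0.2122]
wrist_force: [-0.8, 0.4, 0.1]
gripper_width: 0.006
finger_force: 0.0
t 8.75 box xy mm [  -1.5 -208.7] z 0.2122 tool y vs box x deg -0.07999999999999985 F [-0.8  0.4  0.1] q [-0.48  0.2   0.89  1.73 -0.17  1.28  0.43] w 0.005759467172109881
((528.9828491210938, 106.71340942382812), (16.313026428222656, 87.20439147949219), 88.4482192993164) [ -1.59302043 104.70421793]
((527.976806640625, 106.97337341308594), (170.105224609375, 178.6612091064453), 88.6620101928711) [ -2.60470185 104.94129058]
0.6 [  -1.45468386 -119.43098414]
((-1.7080535888671875, -121.23844909667969), (22.771074295043945, 99.37380981445312), 83.74385833740234)
```

View pics/top_crop2.png

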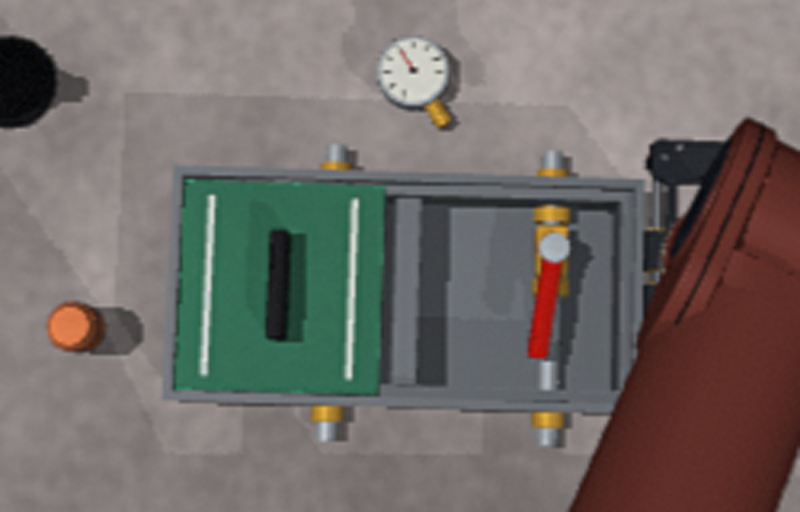

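View pics/wrist2.png

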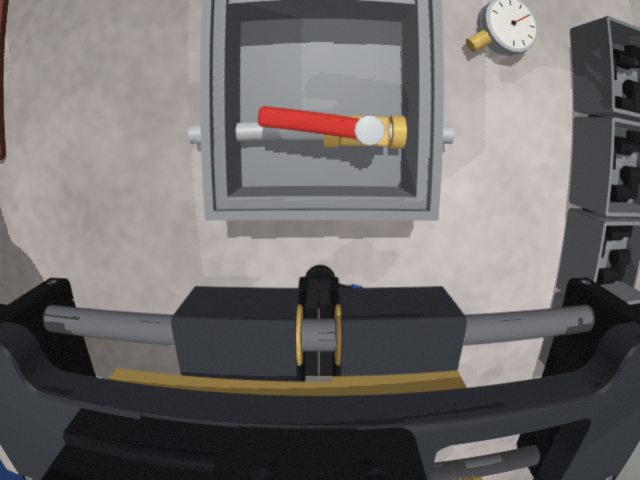

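The first picture shows the cover parked at the far end (bar about px 278,285). The red handle is free and open, about 0.1 rad, with its tip at px 538,355. I now lower the closed fingers behind it, on the -y side.

```bash
python3 -m handwheel '[[0,3,-1.5,0,0],[0,2.6,-1.4,0,0],[0,0,0,4,0],[0,0,0,4,0],[0,0,0,0,0]]' |grep -v rot
python3 -c "from h import *; where()"
python3 -m handwheel '[[0,0,0,3,0],[0,0,0,3,0],[0,0,0,2.4,0],[0,0,0,0,0]]' |grep -v rot
python3 -c "from h import *; where()"
```

```text
time: 9.45
ee_pos: [0.4922, -0.1435, 0.1281]
wrist_force: [-0.8, 0.0, -1.2]
gripper_width: 0.002
finger_force: 0.0
t 9.45 box xy mm [ -32.7 -146.3] z 0.1281 tool y vs box x deg 0.30000000000000004 F [-0.8  0.  -1.2] q [-0.58  0.17  0.86  1.94 -0.14  1.1   0.32] w 0.0015271979077105516
time: 9.85
ee_pos: [0.494, -0.1452, 0.0469]
wrist_force: [-0.1, 0.6, 0.3]
gripper_width: 0.001
finger_force: 0.0
t 9.85 box xy mm [ -30.8 -147.9] z 0.0469 tool y vs box x deg 0.18999999999999995 F [-0.1  0.6  0.3] q [-0.51  0.3   0.82  2.01 -0.27  0.94  0.43] w 0.0013260131040865584
```

```bash
python3 -m handwheel '[[0,0.95,-0.1,0,0],[0,0.95,-0.1,0,0],[0,0.95,-0.1,0,0],[0,1.3,0.3,0,0],[0,1.3,0.3,0,0]]' |grep -v rot
python3 -c "from h import *; where()"
python3 -m handwheel '[[0,1.2,0.9,0,0],[0,1.2,0.9,0,0],[0,0.5,0.8,0,0],[0,0.5,0.8,0,0],[0,0,0,0,0]]' |grep -v rot
python3 -c "from h import *; where()"
```

```text
time: 10.35
ee_pos: [0.4995, -0.0914, 0.0489]
wrist_force: [0.2, -3.7, -0.1]
gripper_width: 0.006
finger_force: 1.8
t 10.35 box xy mm [-26.6 -94. ] z 0.0489 tool y vs box x deg 0.1100000000000001 F [ 0.2 -3.7 -0.1] q [-0.62  0.27  0.81  2.03 -0.25  0.93  0.3 ] w 0.0055622671973004495
time: 10.85
ee_pos: [0.5349, -0.0577, 0.0477]
wrist_force: [0.8, 0.6, 0.4]
gripper_width: 0.002
finger_force: 0.0
t 10.85 box xy mm [  8.1 -59.5] z 0.0477 tool y vs box x deg 0.18999999999999995 F [0.8 0.6 0.4] q [-0.63  0.34  0.78  1.96 -0.29  0.95  0.26] w 0.0018801872801785628
```

```bash
python3 -m handwheel '[[0,0.2,0.5,0,0],[0,0.1,0.4,0,0],[0,0,0,0,0]]' |grep -v rot
python3 -c "from h import *; where()"
python3 -m handwheel '[[0,0,0.3,0,0],[0,0,0,0,0]]' |grep -v rot
python3 -m handwheel '[[0,0,0.3,0,0],[0,0,0,0,0]]' |grep -v rot
python3 -c "from h import *; where()"
```

```text
time: 11.15
ee_pos: [0.5431, -0.056, 0.0478]
wrist_force: [-0.5, 0.4, -0.8]
gripper_width: 0.002
finger_force: 0.1
t 11.15 box xy mm [ 16.2 -57.6] z 0.0478 tool y vs box x deg 0.10000000000000009 F [-0.5  0.4 -0.8] q [-0.63  0.36  0.77  1.94 -0.3   0.96  0.27] w 0.001947721359445684
time: 11.35
ee_pos: [0.5459, -0.0556, 0.0478]
wrist_force: [-1.7, 0.9, -0.7]
gripper_width: 0.001
finger_force: 0.6
time: 11.55
ee_pos: [0.549, -0.0557, 0.0479]
wrist_force: [-1.2, 1.6, -0.2]
gripper_width: 0.005
finger_force: 0.9
t 11.55 box xy mm [ 22.1 -57.2] z 0.0479 tool y vs box x deg 0.14000000000000012 F [-1.2  1.6 -0.2] q [-0.62  0.37  0.77  1.93 -0.31  0.96  0.27] w 0.0052407777623500705
```

```bash
for i in 1; do python3 -m handwheel '[[0,0,0.3,0,0],[0,0,0,0,0]]' |grep -E 'pos|wrist'; done
python3 -m handwheel '[[0,0,0.2,0,0],[0,0,0,0,0]]' |grep -E 'pos|wrist'
python3 - <<'E'
from h import *
where(); s=eyes.snapshot("wrist"); save(s,"wrist3")
E
```

```text
ee_pos: [0.5506, -0.0558, 0.0476]
wrist_force: [-6.6, 2.9, 3.3]
ee_pos: [0.5509, -0.0558, 0.0473]
wrist_force: [-15.4, 2.7, 10.8]
t 11.95 box xy mm [ 24.  -57.2] z 0.0473 tool y vs box x deg 0.10000000000000009 F [-15.4   2.7  10.8] q [-0.61  0.38  0.76  1.92 -0.32  0.97  0.27] w 0.003773578796676468
```

View pics/wrist3.png

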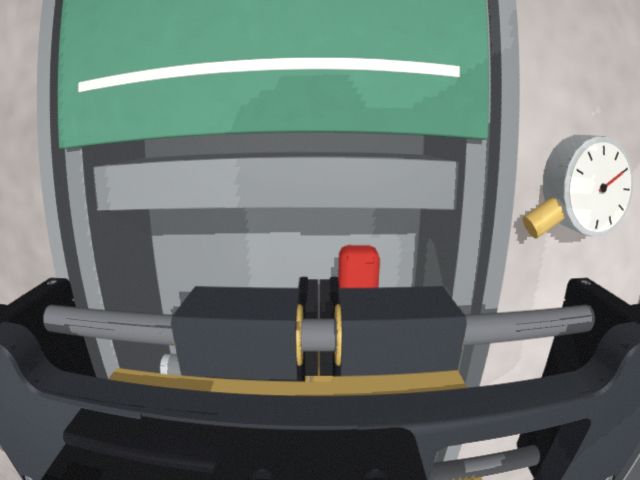

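The wrist view shows the handle (px 358,268) pointing along box +y against the closed fingers. The force has risen to 15 N with no further motion, so it is at its stop. I back off and check.

```bash
python3 -m handwheel '[[0,0,-1,0,0],[0,0,-1.5,0,0],[0,0,0,-4,0],[0,0,0,-4,0],[0,0,0,-4,0]]' |grep -E 'pos|wrist'
python3 -m handwheel '[[0,-4,0,-3,0],[0,-4,0,0,0],[0,-4,0,0,0],[0,-4,0,0,0],[0,-4,0,0,0]]' |grep -E 'pos|wrist'
python3 -m handwheel '[[0,-2,0,0,0],[0,0,0,0,0],[0,0,0,0,0]]' |grep -E 'pos|wrist'
python3 - <<'E'
from h import *
where(); s=eyes.snapshot("top")
cv2.imwrite("pics/top_crop4.png",cv2.resize(s["frame"][170:330,180:430,::-1],None,fx=3.2,fy=3.2,interpolation=cv2.INTER_CUBIC))
h=cv2.cvtColor(s["frame"],cv2.COLOR_RGB2HSV); b=np.zeros((480,640),bool); b[225:300,310:380]=1
b&=((h[...,0]<6)|(h[...,0]>174))&(h[...,1]>180)&(h[...,2]>90)
w=world(s,b); w=w[(w[:,2]>.05)&(w[:,2]<.07)]; print(len(w),cv2.minAreaRect(box(w).astype(np.float32)))
for n in ["silencer","elbow","gauge","cover"]:
    r=nets.silhouettes("top",n)
    if r: print(n,np.median(world(s,r[0]["mask"]),0).round(3))
E
```

```text
ee_pos: [0.5291, -0.0563, 0.1697]
wrist_force: [0.5, 0.6, 0.4]
ee_pos: [0.5251, -0.2577, 0.1986]
wrist_force: [1.0, 0.9, -0.2]
ee_pos: [0.5244, -0.276, 0.1981]
wrist_force: [0.3, 0.7, -0.1]
t 13.3 box xy mm [   2.5 -278.1] z 0.1981 tool y vs box x deg 0.040000000000000036 F [ 0.3  0.7 -0.1] q [-0.35  0.32  0.94  1.68 -0.27  1.28  0.62] w 0.0028935398757308703
175 ((38.313690185546875, -71.77159118652344), (16.607837677001953, 78.98018646240234), 1.3890774250030518)
silencer [0.494 0.278 0.068]
elbow [ 0.525 -0.274  0.041]
gauge [ 0.72  -0.005  0.025]
cover [ 0.565 -0.091  0.059]
```

View pics/top_crop4.png

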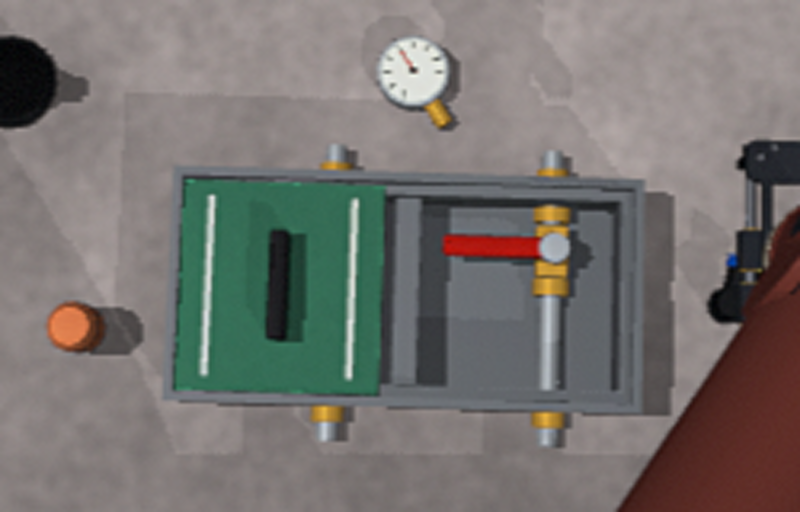

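The picture shows the cover at the far end (bar px 278,285) and the red handle across its pipe (px 445,244 to 553,248). The bystanders have not moved and the gripper is clear above.

```bash
python3 -c "
from h import *
print(ticket.hand_in())"
```

```text
the job is handed in; nothing more can be done
None
```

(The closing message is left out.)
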